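# Mesh the bobbin winder's handwheel with its drive

## Robot

A 6-joint arm with a two-finger parallel gripper is mounted at the origin on a cart in front of the work surface, level with it; the furniture and walls round the work are solid. World frame = base frame: x ahead of the robot, y to its left, z up, the work surface at z = 0. Lengths are in m, angles in degrees, forces in N, time in s.
With the tool pointing down it reaches from about 0.3 to 0.95 m from the base axis. Payload 3.1 kg.
Tool frame: the origin (TCP) lies on the front face of the gripper's body, between the roots of the fingers; the fingertips stand 73 mm ahead of it and the grasp point (between the pads) lies 54 mm ahead of it; z points along the fingers, x is the direction in which the jaws open and shut, and the axes are right-handed (so a half turn about z gives the same grasp; the last joint's range is limited). The gripper opens to 85 mm and grips with 20 to 120 N. Pads are 22 mm wide; open, the fingers measure 114 mm over their backs; the gripper's body (76 mm by 85 mm) begins 54 mm behind the grasp point. The pads swing forward as they close: fully open they stand 13 mm farther back than shut.
Start: joints at [67.111, 17.653, 93.61, -0, 68.738, -3.994], TCP at [0.202, 0.591, 0.304] pointing down, gripper open.
Joint ranges: [-175.34, 175.34], [-45.06, 112.39], [2.9, 150.54], [-68.45, 248.45], [3.09, 151.38], [-168.51, 168.51]. Speed limits (degrees/s): [159.86, 159.86, 180, 180, 180, 180].

## Interface

Orientations are given as [roll, pitch, yaw] about the fixed x, y, z axes, in that order (R = Rz(yaw) Ry(pitch) Rx(roll)).
In Python, from rig import arm gives the robot as it stands.
- The arm moves only by the tool drive_tool, never from a script. Its arguments are lists of equal length, an entry for each row: "dp": the shift along the tool's x, y, z in cm, a list of three; "dr": the turn, a rotation vector about the tool's x, y, z in degrees, a list of three. In form: {"dp": [[dx, dy, dz], ...], "dr": [[wx, wy, wz], ...]}. A call has exactly 8 rows; each row is the pose to reach, as a shift and turn from the pose commanded when the call began, along the tool's axes at that moment; what a row does not reach only later rows make up. A row lasts 1/8 s, in which the tool goes at most 62.5 mm and 10.7 degrees, less where a joint would pass 70% of its speed; a pose out of reach is approached as far as the arm can. A call with a gripper value outside its range is refused whole. "hand" is the opening, from 0 (shut) to 1 (fully open), set as the call begins (left out, the last holds). The fingers move at their own pace and stop on an object; "force" is the grip in N (left out, the last holds). Time passes only in rows, so rows that repeat a pose let the fingers close, or fill a call up. It gives the time, the measured TCP pose, the force and the opening at its end, in the units of the state.
- arm.observe(): the state, without advancing time (a new reading comes with each control period).
- arm.snapshot(name): name is "scene" or "top" or "wrist"; returns (picture, depth): 384x512x3 uint8, red, green, blue; 384x512 float32, m along the optical axis (not along the pixel's ray), 0 where there is no reading.
- arm.get_calibration(name): a dict with "fx", "fy", "cx", "cy" (pixels), "view" (4x4, takes a point from world to camera coordinates). Camera axes: x right, y down, z forward; pixel columns grow to the right and rows downward; lengths in m; the calibration is good to about 2 mm. A picture is of the moment at which its call begins: read the wrist's pose just before it. get_calibration takes no time and is no camera call; for the wrist camera it gives the pose at the moment of the call.
- arm.close_job(): hands the job in, once; it reports no verdict.
The state is a dict: "t": time; "joint_pos": joint angles; "joint_vel": joint speeds; "effort": joint torques, N m; "ee_pos": TCP position; "ee_rot": TCP orientation; "ft_force": force on the tool from outside, world axes, zero at the start; "ft_torque": the same for the moment, N m; "gripper_width": finger opening in m.
Only numpy, scipy, OpenCV 4.12 (cv2) and the standard library are available. Lean on these libraries where they do the work, as an engineer would, in place of code of your own. Each camera call takes 0.05 s, during which the arm holds its last target.

## Task

The handwheel of the hand bobbin winder has slipped out of mesh: it stands in its bore with its teeth riding on top of the drive's teeth. Turn the handwheel by its grip bar until its teeth come over the gaps, push it down fully home, and let go. Leave the button tin, the tape measure and the spare spool standing where they are.

Things in the scene. Friction and masses are not known exactly. Their poses are not given: they have to be found in the camera images.
- winder: Hand bobbin winder, grey, fixed to the counter; origin on the counter under the vertical drive axis, z up. Base plate x -55..55, y -65..155 mm, 16 mm high; gearbox 84 x 84 mm about the axis, 50 mm high. On the plate at y = 108 a fixed thread spool, top at 75 mm, and by it a bent wire, 79 mm high. The drive face and its teeth (see winder_drive) do not turn.
- winder_drive (a point): On the drive axis in the round steel drive face (68 mm wide), 54 mm above the counter; winder's axes. Three upright teeth on it, 19 mm wide, radius 19 to 32 mm, 10 mm high, centred 60, 180, 300 degrees about z from x: gaps at 0, 120, 240. A bore (17 mm wide, 34 mm deep) guides the handwheel's stem; springs in it grip the stem: the push home takes about 3 to 10 N.
- handwheel_grip (a point): Loose black handwheel, 90 g. Point on its axis at mid grip, z up, x along the grip bar: 60 mm long (x), 16 mm thick (y), free from 14 mm below to 12 mm above the point. Flange 68 mm wide, 8 mm thick, top 25 mm below the point, white dot on it at +x. At the start this point is 109 mm above the counter (10 mm too high); fully home 99 mm.
- handwheel_teeth (a point): On the handwheel's axis at the lower ends of its teeth, 45 mm below handwheel_grip, same axes. Three steel teeth under the flange, 18 mm wide, 12 mm long, at 0 (under the white dot), 120, 240 degrees about z from x. They mesh when the wheel's yaw minus the winder's is 0, 120 or 240 degrees, play 7 degrees either side; the start is 25 to 60 degrees off the nearest mesh.
- button_tin: Round lidded tin, 70 mm wide, 46 mm high, loose, behind the winder; origin at the centre of its underside. To be left alone.
- tape_measure: Round rolled tape measure, 52 x 58 x 15 mm, loose, to the right of the winder; origin at its underside. To be left alone.
- spare_spool: White thread spool, 30 mm wide, 48 mm high, standing loose in front of the winder; origin at the centre of its underside. To be left alone.
There are look-alikes about, which are no part of the job. What is shaped like the part that bears handwheel_grip but brown or orange is not meant.

How it is judged (in metres and radians):
At the end, for the whole second after the job is handed in: The handwheel's teeth stand in the gaps of the drive and it is pushed home: its grip point within 3 mm of the fully home height (99 mm above the counter), within 5 mm of the drive axis and upright within 0.08 rad; the button tin, tape measure and spare spool never moved by more than 30 mm (z of handwheel_grip in the frame of winder between 0.096 and 0.102 m and horizontal distance between handwheel_grip and winder_drive below 0.005 m and angle between handwheel_grip's own z axis and vertical below 0.08 rad); the robot touches nothing.
It fails at once if the button tin is pushed away (more than 30 mm) (distance of button_tin from where it was at the start of the episode above 0.03 m).
It fails at once if the tape measure is pushed away (more than 30 mm) (distance of tape_measure from where it was at the start of the episode above 0.03 m).
It fails at once if the spare spool is pushed away (more than 30 mm) (distance of spare_spool from where it was at the start of the episode above 0.03 m).
It also fails if it takes over 32 s, if anything falls off the work surface, if the arm or the gripper's body presses on something with over 40 N, if the wrist force passes 120 N, or if a joint passes its speed limit or range.

## Working session

There is one attempt and no reset: what is moved stays moved. The work goes in short steps, Python scripts to look and compute and a tool call to move; the robot and the scene stay as the last step left them, time stands still between calls to the robot, and variables do not carry over. Pictures are saved under pics/ and viewed, and the job is handed in when it is done.

Besides the shell and the picture viewer there is one more tool, called as name(argument=value, ...) on one line, values as JSON. drive_tool: Moves the arm, as the interface text tells. Its arguments: {"type":"object","properties":{"dp":{"type":"array","items":{"type":"array","items":{"type":"number"}}},"dr":{"type":"array","items":{"type":"array","items":{"type":"number"}}},"hand":{"type":"number"},"force":{"type":"number"}},"required":["dp","dr"]}

```bash
mkdir -p pics; cat > h.py <<'E'
from rig import arm
import numpy as np, cv2
def snap(n,f):
    c=arm.get_calibration(n); p,d=arm.snapshot(n)
    cv2.imwrite(f'pics/{f}.png',p[:,:,::-1]); np.savez(f'pics/{f}.npz',p=p,d=d,view=c['view'],k=[c['fx'],c['fy'],c['cx'],c['cy']])
def ld(f):
    z=np.load(f'pics/{f}.npz'); return z['p'],z['d'],z['view'],z['k']
def world(f,u,v,dep=None):
    p,d,V,k=ld(f); z=d[int(v),int(u)] if dep is None else dep
    return (np.linalg.inv(V)@[(u-k[2])/k[0]*z,(v-k[3])/k[1]*z,z,1])[:3]
def atz(f,u,v,zw):
    p,d,V,k=ld(f); I=np.linalg.inv(V); o=I[:3,3]; r=I[:3,:3]@[(u-k[2])/k[0],(v-k[3])/k[1],1]
    return o+r*(zw-o[2])/r[2]
def crop(f,x0,y0,x1,y1,s,o):
    p=ld(f)[0][y0:y1,x0:x1,::-1]; cv2.imwrite(f'pics/{o}.png',cv2.resize(p,None,fx=s,fy=s,interpolation=cv2.INTER_CUBIC))
E
python3 - <<'E'
from h import *
for n in ("scene","top","wrist"): snap(n,n+"0")
print(arm.observe())
a=[cv2.imread(f'pics/{n}0.png') for n in ("scene","top")]
E
```

```text
{'t': 0.15, 'joint_pos': array([ 6.71101317e+01,  1.76938618e+01,  9.36709887e+01, -1.77194110e-03,
        6.87378037e+01, -3.99454731e+00]), 'joint_vel': array([-0.01809073, -0.02921255, -0.21476519,  0.03838118, -0.07531234,
        0.03768835]), 'effort': array([-4.00924546e-04, -4.15805447e+01, -2.77146578e+01, -1.08811346e-04,
        6.15247060e-03, -8.45954645e-06]), 'ee_pos': array([0.20224713, 0.59084056, 0.30291669]), 'ee_rot': array([-1.79994495e+02,  1.02519691e-01,  7.11053280e+01]), 'ft_force': array([-0.60439188, -0.47840704, -0.46552062]), 'ft_torque': array([-0.02658945, -0.00646367,  0.02322435]), 'gripper_width': 0.0854566952724782}
```

View pics/scene0.png

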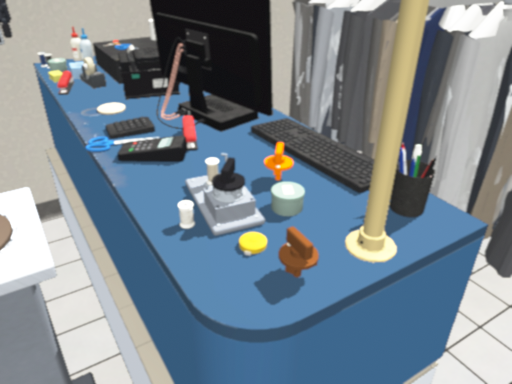

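View pics/top0.png

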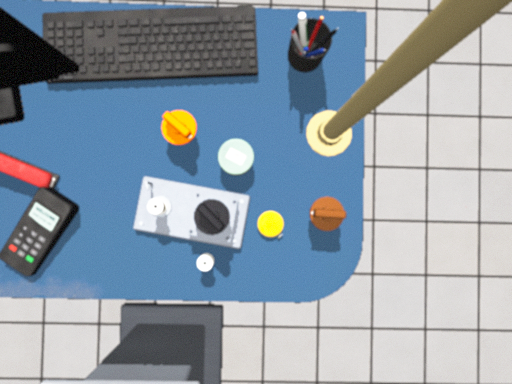

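View pics/wrist0.png

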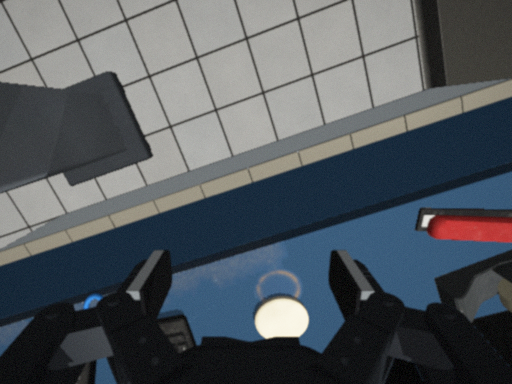

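Candidates for the handwheel: black at top (212,217) and scene (229,180), which sits on the grey winder; orange at top (179,127); brown at top (327,213). I choose the black one and check it in a close crop.

```bash
python3 - <<'E'
from h import *
crop('top0',130,170,260,260,6,'c1'); crop('scene0',175,140,275,235,6,'c2')
for n,u,v in [('disc',212,210),('grip',212,216),('tin',236,157),('spool',205,262),('tape',270,224),('fix',158,206),('brown',327,213)]:
    print(n,world('top0',u,v))
print(ld('top0')[3], np.linalg.inv(ld('top0')[2]).round(3))
E
```

```text
disc [ 0.50469916 -0.18500746  0.09440999]
grip [ 0.4939058  -0.18694952  0.1208965 ]
tin [ 0.6095855  -0.22610083  0.04592474]
spool [ 0.40016056 -0.16856016  0.01236786]
tape [ 0.47942476 -0.29754481  0.01452188]
fix [ 0.50991611 -0.08214146  0.07376288]
brown [ 0.50413269 -0.39996947  0.08434751]
[468.98415553 468.98415553 255.05382184 196.96783118] [[ 0.023 -0.999  0.033  0.502]
 [-0.999 -0.024 -0.028 -0.239]
 [ 0.029 -0.032 -0.999  0.961]
 [ 0.     0.     0.     1.   ]]
```

View pics/c1.png

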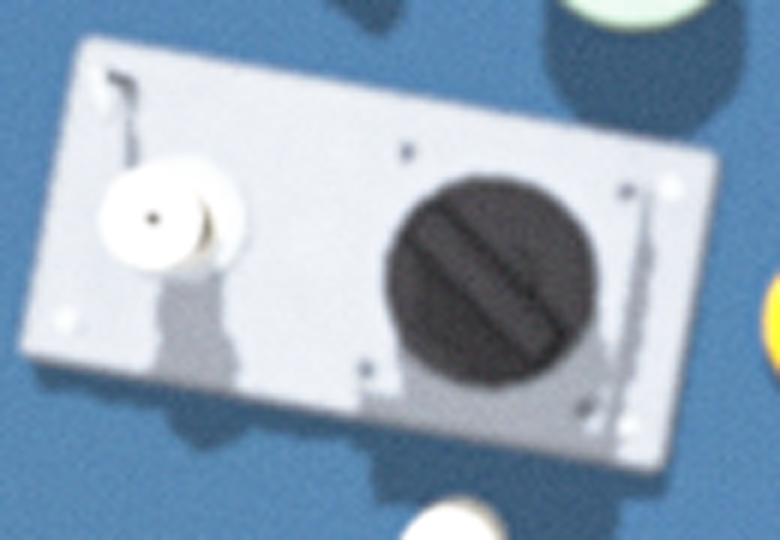

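View pics/c2.png

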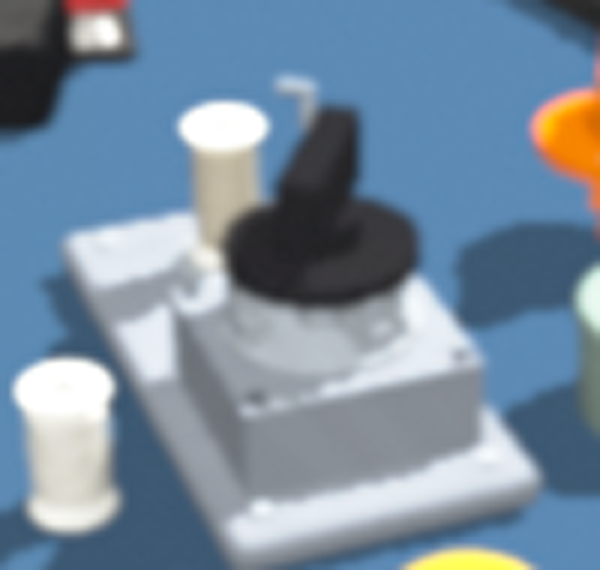

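```bash
python3 - <<'E'
from h import *
P=lambda x,y,z: atz('top0',130+x/6-.4,170+y/6-.4,z)
a={k:P(*v,.016)[:2] for k,v in dict(TL=(85,38),TR=(718,155),BL=(25,352),BR=(660,468)).items()}
print(a)
def ang(d): return np.degrees(np.arctan2(d[1],d[0]))
print('winder y dirs',ang(a['TL']-a['TR']),ang(a['BL']-a['BR']),'x dirs',ang(a['TL']-a['BL']),ang(a['TR']-a['BR']))
for l in (((437,200),(565,338)),((412,240),(532,362))):
    d=P(*l[0],.121)-P(*l[1],.121); print('bar',ang(d[:2]))
print('bar mid',P((437+532)/2,(200+362)/2,.121))
print('flange c',P(492,280,.084))
c=sum(a.values())/4; print(c)
print('scene cam',np.linalg.inv(ld('scene0')[2]).round(3)); 
c=arm.get_calibration('wrist'); print(np.linalg.inv(c['view']).round(3),c['fx'])
E
```

```text
{'TL': array([ 0.57006392, -0.04170832]), 'TR': array([ 0.53605246, -0.25430712]), 'BL': array([ 0.46481449, -0.02508956]), 'BR': array([ 0.43075151, -0.23737024])}
winder y dirs 80.91086617587271 80.88391412535617 x dirs -8.97285456261153 -9.137341301173247
bar 44.220410379322246
bar 45.8970410472494
bar mid [ 0.49306601 -0.18403616  0.121     ]
flange c [ 0.49303359 -0.18391616  0.084     ]
[ 0.50042059 -0.13961881]
scene cam [[ 0.85  -0.262  0.457  0.141]
 [-0.527 -0.435  0.73  -0.844]
 [ 0.007 -0.862 -0.508  0.514]
 [ 0.     0.     0.     1.   ]]
[[ 0.323  0.9    0.292  0.127]
 [ 0.946 -0.307 -0.102  0.616]
 [-0.002  0.309 -0.951  0.372]
 [ 0.     0.     0.     1.   ]] 273.15784505632274
```

```bash
cat >> h.py <<'E'
from scipy.spatial.transform import Rotation as Ro
def plan(pos,yaw,cur=None):
    o=arm.observe(); R0=Ro.from_euler('xyz',o['ee_rot'],degrees=True); p0=np.array(o['ee_pos'])
    R1=Ro.from_euler('xyz',[180,0,yaw],degrees=True)
    print('dp cm',(R0.inv().apply(np.array(pos)-p0)*100).round(2),'dr',np.degrees((R0.inv()*R1).as_rotvec()).round(1),'t',o['t'],'from',p0.round(4),o['ee_rot'].round(2),'F',o['ft_force'].round(1),o['gripper_width'])
E
python3 -c "
from h import *
plan([.493,-.184,.263],-45)"
```

```text
dp cm [-63.89  52.6    4.1 ] dr [1.000e-01 1.000e-01 1.161e+02] t 0.15 from [0.2022 0.5908 0.3029] [-1.7999e+02  1.0000e-01  7.1110e+01] F [-0.6 -0.5 -0.5] 0.0854566952724782
```

drive_tool(dp=[[-4,3.3,0],[-8,6.6,0],[-12,9.9,0],[-16,13.2,0],[-20,16.5,0],[-24,19.8,0],[-28,23,0],[-32,26.3,0]], dr=[[0,0,7],[0,0,14.5],[0,0,22],[0,0,29],[0,0,36],[0,0,43.5],[0,0,51],[0,0,58]], hand=1)

```text
t: 1.15
ee_pos: [0.3477, 0.2018, 0.3038]
ee_rot: [180.0, -0.0, 12.9]
ft_force: [0.7, -0.7, 0.2]
gripper_width: 0.0849
```

```bash
python3 -c "
from h import *
plan([.493,-.184,.263],-45)"
```

```text
dp cm [ 5.55 40.85  4.09] dr [-0.  -0.  57.9] t 1.15 from [0.3477 0.2018 0.3038] [ 1.80e+02 -2.00e-02  1.29e+01] F [ 0.7 -0.7  0.2] 0.08490720439816267
```

drive_tool(dp=[[0.7,5.1,0],[1.4,10.2,0.5],[2.1,15.3,1],[2.8,20.4,1.6],[3.5,25.5,2.2],[4.2,30.6,2.8],[4.9,35.8,3.5],[5.6,40.9,4.1]], dr=[[0,0,7],[0,0,14.5],[0,0,22],[0,0,29],[0,0,36],[0,0,43.5],[0,0,51],[0,0,58]])

```text
t: 2.15
ee_pos: [0.4951, -0.184, 0.2624]
ee_rot: [-180.0, 0.0, -45.2]
ft_force: [0.4, 1.2, 0.1]
gripper_width: 0.0854
```

```bash
python3 -c "
from h import *
snap('wrist','w1')
plan([.493,-.184,.164],-45)"
```

```text
dp cm [-0.74 -0.09  9.81] dr [ 0.1 -0.4 -0.4] t 2.2 from [ 0.4973 -0.1894  0.2622] [179.89  -0.35 -45.42] F [ 3.2 -4.8 -0. ] 0.08554540280208688
```

View pics/w1.png

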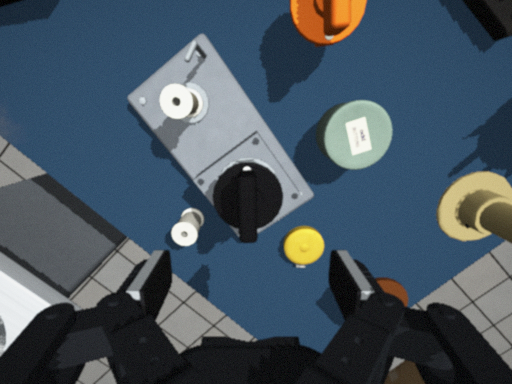

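drive_tool(dp=[[0,0,0.5],[0,0,1],[0,0,2],[0,0,3],[0,0,3.5],[0,0,3.5],[0,0,3.5],[0,0,3.5]], dr=[[0,0,0],[0,0,0],[0,0,0],[0,0,0],[0,0,0],[0,0,0],[0,0,0],[0,0,0]])

```text
t: 3.2
ee_pos: [0.4952, -0.1824, 0.2283]
ee_rot: [-180.0, -0.0, -44.9]
ft_force: [0.7, 0.4, 0.2]
gripper_width: 0.0854
```

```bash
python3 -c "
from h import *
snap('wrist','w2');snap('top','t2');crop('w2',170,130,340,250,4,'w2c')
p,d,V,k=ld('w1')
plan([.493,-.184,.164],-45)"
```

```text
dp cm [-0.04  0.26  6.42] dr [-0.  -0.   0.1] t 3.3 from [ 0.4951 -0.1824  0.2282] [-1.7998e+02 -4.0000e-02 -4.4900e+01] F [ 0.  -0.1  0.4] 0.0850084926590278
```

View pics/w2.png

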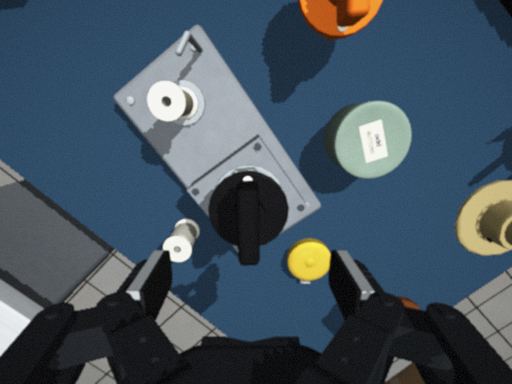

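View pics/w2c.png

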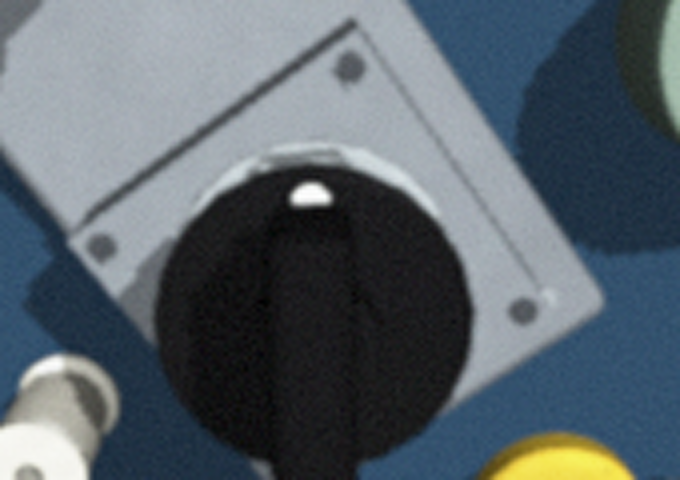

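```bash
python3 -c "
from h import *
a=atz('w2',248,208.3,.084);b=atz('w2',247.3,178.8,.084);print(a,b,b-a,np.degrees(np.arctan2(*(b-a)[1::-1])))
print(np.linalg.inv(ld('w2')[2]).round(3))
q=world('w2',247,225); print(q); 
for u in range(230,270,2): print(u,world('w2',u,235).round(4))
"
```

```text
[ 0.49468974 -0.18076768  0.084     ] [ 0.51209571 -0.16256258  0.084     ] [0.01740598 0.0182051  0.        ] 46.28551765325015
[[ 0.709 -0.671 -0.217  0.55 ]
 [-0.706 -0.674 -0.22  -0.127]
 [ 0.001  0.309 -0.951  0.298]
 [ 0.     0.     0.     1.   ]]
[ 0.49485879 -0.17987344  0.12042343]
230 [ 0.466  -0.1874  0.0828]
232 [ 0.4672 -0.1887  0.0826]
234 [ 0.4688 -0.1896  0.0836]
236 [ 0.4697 -0.1911  0.0828]
238 [ 0.4842 -0.1814  0.1186]
240 [ 0.4851 -0.1825  0.1184]
242 [ 0.4869 -0.1828  0.1206]
244 [ 0.488  -0.1837  0.1207]
246 [ 0.4885 -0.1852  0.1192]
248 [ 0.4897 -0.186   0.1199]
250 [ 0.4908 -0.187   0.12  ]
252 [ 0.4918 -0.188   0.1199]
254 [ 0.4926 -0.1892  0.1193]
256 [ 0.4937 -0.1901  0.1196]
258 [ 0.4943 -0.1916  0.1185]
260 [ 0.4849 -0.2052  0.0843]
262 [ 0.4857 -0.2068  0.0832]
264 [ 0.487  -0.2079  0.0835]
266 [ 0.4881 -0.2093  0.0831]
268 [ 0.4893 -0.2105  0.083 ]
```

drive_tool(dp=[[-0.1,0.1,1],[-0.1,0.1,2],[-0.1,0.1,3],[-0.1,0.1,4],[-0.1,0.1,5],[-0.1,0.1,5.8],[-0.1,0.1,6.3],[-0.1,0.1,6.3]], dr=[[0,0,0],[0,0,0],[0,0,0],[0,0,0],[0,0,0],[0,0,0],[0,0,0],[0,0,0]])

```text
t: 4.3
ee_pos: [0.4933, -0.1822, 0.1645]
ee_rot: [180.0, 0.0, -44.9]
ft_force: [0.2, -0.9, 0.1]
gripper_width: 0.0854
```

drive_tool(dp=[[0,0,0],[0,0,0],[0,0,0],[0,0,0],[0,0,0],[0,0,0],[0,0,0],[0,0,0]], dr=[[0,0,0],[0,0,0],[0,0,0],[0,0,0],[0,0,0],[0,0,0],[0,0,0],[0,0,0]], hand=0, force=40)

```text
t: 5.3
ee_pos: [0.4936, -0.1822, 0.1655]
ee_rot: [-180.0, 0.0, -44.9]
ft_force: [-1.4, 0.9, 5.6]
gripper_width: 0.0241
```

```bash
python3 -c "
from h import *
snap('wrist','w3');print(arm.observe())"
```

```text
{'t': 5.35, 'joint_pos': array([-2.50099212e+01,  1.72244824e+01,  1.12480879e+02,  7.30163608e-03,
        5.02931976e+01,  1.98836945e+01]), 'joint_vel': array([ 0.0554462 , -0.04964785,  0.05383808,  0.06230535, -0.03102875,
        0.02964307]), 'effort': array([-1.91838727e-01, -3.31993711e+01, -2.14532822e+01, -6.71561295e-02,
       -6.77915365e-01, -1.48957263e-02]), 'ee_pos': array([ 0.4935857 , -0.18223956,  0.1654852 ]), 'ee_rot': array([-1.79994228e+02,  5.55917528e-04, -4.48982803e+01]), 'ft_force': array([-2.55352946,  1.52565177,  5.44909946]), 'ft_torque': array([ 0.22512494,  0.32015691, -0.01353006]), 'gripper_width': 0.023988224477480034}
```

View pics/w3.png

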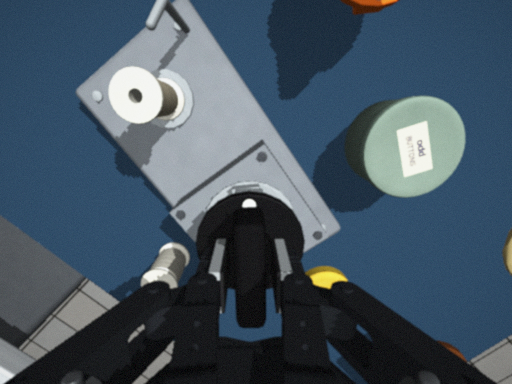

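drive_tool(dp=[[0,0,-0.2],[0,0,-0.4],[0,0,-0.7],[0,0,-0.7],[0,0,-0.7],[0,0,-0.7],[0,0,-0.7],[0,0,-0.7]], dr=[[0,0,0],[0,0,0],[0,0,0],[0,0,0],[0,0,0],[0,0,0],[0,0,0],[0,0,0]], hand=0, force=40)

```text
t: 6.35
ee_pos: [0.4934, -0.1822, 0.1718]
ee_rot: [180.0, 0.0, -44.9]
ft_force: [-0.6, 1.1, -1.8]
gripper_width: 0.0238
```

```bash
python3 -c "
from h import *
snap('wrist','w4');snap('scene','s4');o=arm.observe();print(o['ft_force'],o['ft_torque'],o['gripper_width'],o['ee_pos'])
crop('s4',150,90,310,250,4,'s4c')"
```

```text
[ 0.24829449  1.7662477  -1.80219771] [0.18712221 0.17549444 0.05171929] 0.023873141709227327 [ 0.49338003 -0.1821871   0.17180767]
```

View pics/w4.png

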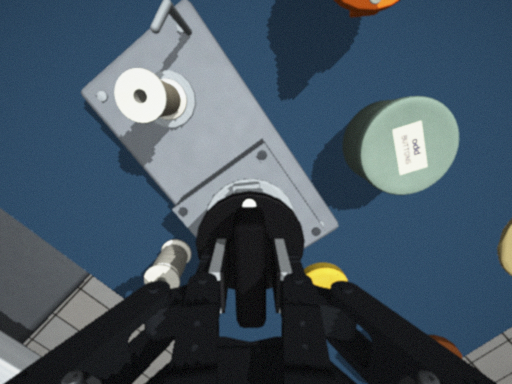

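View pics/s4c.png

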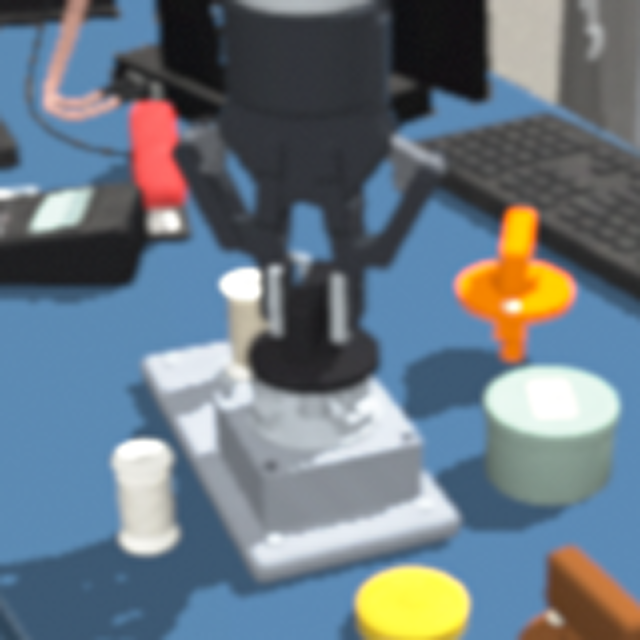

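```bash
python3 -c "
from h import *
crop('w4',180,180,320,340,4,'w4c')
for f in('w3','w4'):
  for u,v in((249,204),(212,225),(288,225),(252,285)): print(f,world(f,u,v).round(4))"
```

```text
w3 [ 0.5116 -0.1633  0.0835]
w3 [ 0.486  -0.1572  0.0825]
w3 [ 0.5188 -0.1892  0.0836]
w3 [ 0.4919 -0.1852  0.1201]
w4 [ 0.5114 -0.1632  0.0899]
w4 [ 0.4859 -0.1571  0.0892]
w4 [ 0.5183 -0.1897  0.0886]
w4 [ 0.4913 -0.1856  0.1257]
```

View pics/w4c.png

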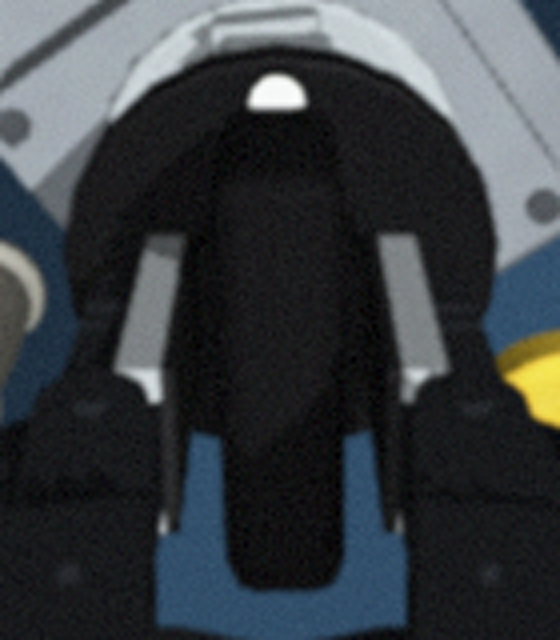

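drive_tool(dp=[[0,0,0],[0,0,0],[0,0,0],[0,0,0],[0,0,0],[0,0,0],[0,0,0],[0,0,0]], dr=[[0,0,8],[0,0,16],[0,0,24],[0,0,32],[0,0,40],[0,0,48],[0,0,54],[0,0,54]])

```text
t: 7.45
ee_pos: [0.4941, -0.1827, 0.1724]
ee_rot: [-179.9, -0.0, -98.8]
ft_force: [-0.6, -0.1, -0.2]
gripper_width: 0.0237
```

```bash
python3 -c "
from h import *
snap('wrist','w5');o=arm.observe();print(o['ft_force'],o['ft_torque'],o['gripper_width'],o['ee_pos'],o['ee_rot'],o['t'])
"
```

```text
[-0.12264105 -0.39608213 -0.15266047] [-0.02153701 -0.07365742  0.01860546] 0.023908680772545078 [ 0.49406398 -0.18262864  0.17232669] [-1.79908072e+02 -3.86836095e-02 -9.87888767e+01] 7.5
```

View pics/w5.png

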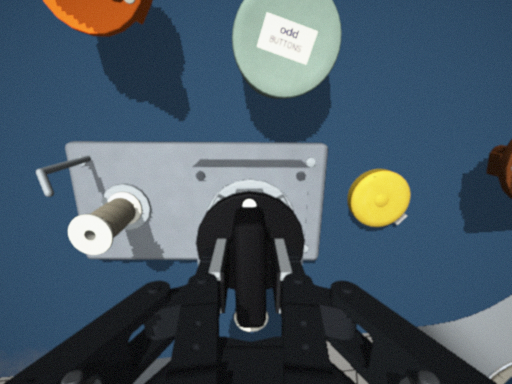

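drive_tool(dp=[[0,0,0.2],[0,0,0.4],[0,0,0.7],[0,0,1.0],[0,0,1.3],[0,0,1.6],[0,0,1.8],[0,0,1.8]], dr=[[0,0,0],[0,0,0],[0,0,0],[0,0,0],[0,0,0],[0,0,0],[0,0,0],[0,0,0]], hand=0, force=60)

```text
t: 8.5
ee_pos: [0.4936, -0.1823, 0.1555]
ee_rot: [179.9, 0.0, -98.9]
ft_force: [-4.7, 1.8, 12.3]
gripper_width: 0.0225
```

```bash
python3 -c "
from h import *
snap('wrist','w6');o=arm.observe();print(o['ft_force'],o['ft_torque'],o['gripper_width'],o['ee_pos'],o['ee_rot'],o['t'])
crop('w6',150,130,350,340,3,'w6c')
for u,v in((249,204),(212,225),(288,225),(252,285)): print(world('w6',u,v).round(4))
"
```

```text
[-4.14298557  2.49679434 12.15658206] [ 0.30137081  0.72651103 -0.03188619] 0.022304732499518743 [ 0.49359275 -0.18234791  0.15554124] [ 1.79955000e+02  4.28622651e-03 -9.88871233e+01] 8.55
[ 0.5197 -0.1865  0.0739]
[ 0.5093 -0.1622  0.0722]
[ 0.5023 -0.2076  0.0726]
[ 0.4907 -0.1835  0.1108]
```

View pics/w6c.png

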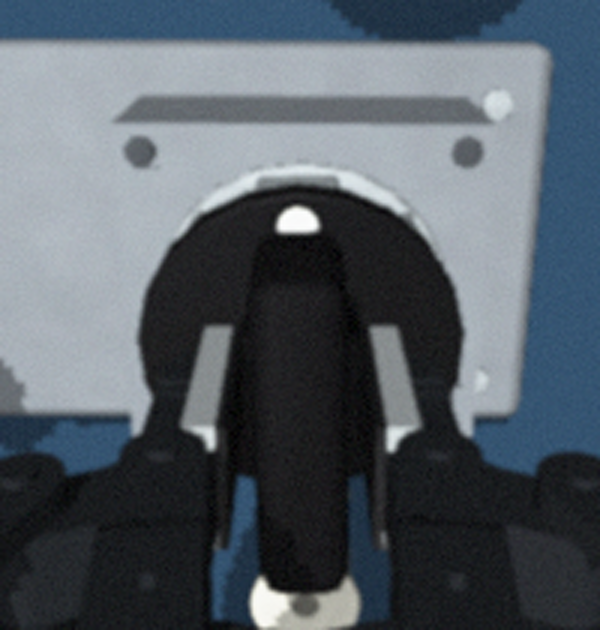

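drive_tool(dp=[[0,0,0],[0,0,0],[0,0,0],[0,0,0],[0,0,0],[0,0,0],[0,0,0],[0,0,0]], dr=[[0,0,0],[0,0,0],[0,0,0],[0,0,0],[0,0,0],[0,0,0],[0,0,0],[0,0,0]], hand=0.8)

```text
t: 9.55
ee_pos: [0.4935, -0.1823, 0.1539]
ee_rot: [-180.0, -0.0, -98.9]
ft_force: [0.5, 0.1, -0.2]
gripper_width: 0.0684
```

drive_tool(dp=[[0,0,-1],[0,0,-2.5],[0,0,-4.5],[0,0,-6.5],[0,0,-8.5],[0,0,-10],[0,0,-10],[0,0,-10]], dr=[[0,0,0],[0,0,0],[0,0,0],[0,0,0],[0,0,0],[0,0,0],[0,0,0],[0,0,0]])

```text
t: 10.55
ee_pos: [0.4931, -0.1821, 0.2535]
ee_rot: [180.0, 0.0, -98.9]
ft_force: [-0.2, 0.3, -1.7]
gripper_width: 0.0682
```

```bash
python3 -c "
from h import *
snap('wrist','w7');snap('scene','s7');o=arm.observe();print(o['ft_force'],o['gripper_width'],o['ee_pos'],o['ee_rot'],o['t'])
crop('s7',175,140,275,235,6,'s7c')
"
```

```text
[ 0.09627388 -0.30577451 -0.43745689] 0.06842060290583771 [ 0.49287633 -0.18199616  0.25288152] [ 1.79888188e+02  3.10352791e-02 -9.88990996e+01] 10.65
```

View pics/w7.png

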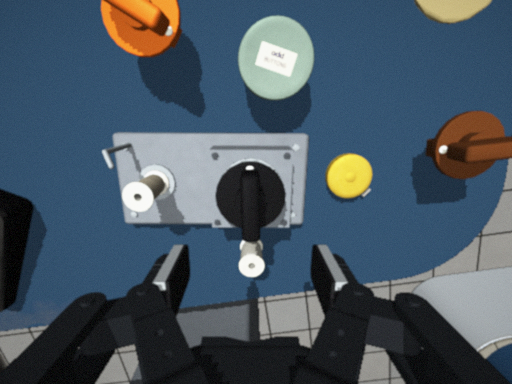

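View pics/s7c.png

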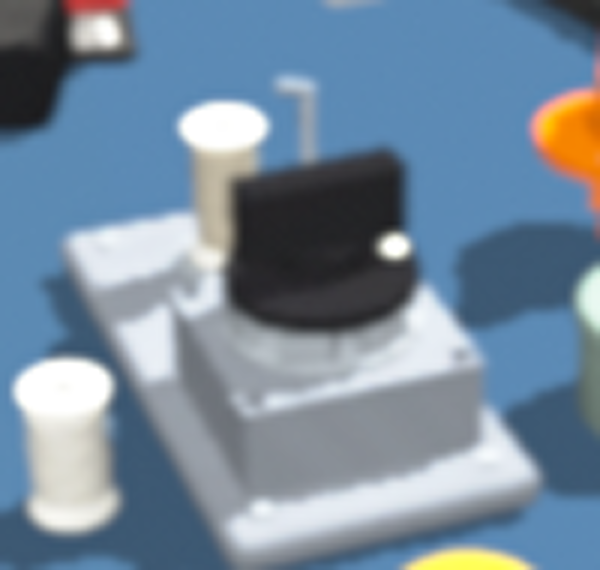

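```bash
python3 -c "
from h import *
p,d,V,k=ld('w7')
for u,v in((222,190),(280,190),(250,168),(248,200),(251,225),(251,237)): print(u,v,world('w7',u,v).round(4))
d0=ld('scene0')[1];d1=ld('s7')[1]
for n,u,v in(('tin',288,193),('tape',252,242),('spool',186,208)): print(n,world('scene0',u,v).round(4),world('s7',u,v).round(4))
"
```

```text
222 190 [ 0.5035 -0.1576  0.0737]
280 190 [ 0.4949 -0.2119  0.0734]
250 168 [ 0.5203 -0.1871  0.0737]
248 200 [ 0.5012 -0.1824  0.1088]
251 225 [ 0.4789 -0.1815  0.1092]
251 237 [ 0.4683 -0.1798  0.1103]
tin [ 0.6016 -0.2371  0.0471] [ 0.6026 -0.2358  0.0461]
tape [ 0.4737 -0.3031  0.0153] [ 0.4733 -0.3037  0.0158]
spool [ 0.3969 -0.1817  0.0487] [ 0.3964 -0.183   0.0496]
```

Flange top is at 73.6 mm (74 when home) and level. The three items to leave alone haven't moved, and the arm is clear.

```bash
python3 -c "
from rig import arm
print(arm.close_job())"
```

```text
the job is handed in; nothing more can be done
None
```

The handwheel is back in mesh and fully home. I gripped the black wheel by its bar, turned it 54° clockwise seen from above, pushed it down, let go and backed off 10 cm. I handed the job in at about 10.7 s; no verdict was reported.

**Last checks:**
- **Height and level:** the flange top measured 73.4–73.7 mm at three points, against 74 mm for fully home, so the wheel is level. The bar top read 109–110 mm, against 111 mm expected.
- **Alignment:** the bar and white dot line up with the winder's x axis.
- **Other items:** the button tin, tape measure and spare spool are where they were, to about 2 mm.
- **Contact:** the wrist force is about zero and the gripper is clear of everything.

**What disagreed:**
- **Gripper opening:** it read about 24 mm on the 16 mm bar, although the grip held firmly.
- **Lift before turning:** because I misread that as a missed grasp, I raised the gripper about 6 mm and the wheel came up with it. I turned it in that raised position, then pushed it home with a final force of about 12 N.

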